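Set the iris of a dust port and clamp it

TASK

Push the upright pin on the lever of the dust port's iris ring around its arc until the lever's pointed end points at the middle of the one large dot of the scale. Then push the cam lever beside the ring all the way round to its stop, to clamp the setting. Push gently with the fingertips, lift nothing, and leave the loose things standing around the port where they are.

Things in the scene. Friction and masses are not known exactly. Their poses are not given: they have to be found in the camera images.
- port: Dust-extraction port fixed to the bench: a pale aluminium plate 250 (x) x 295 (y) x 10 mm, screwed down, bearing the iris ring (120 mm across, top 30 mm above the bench), a scale of four dots and the clamping cam lever. Origin: on the vertical axis of the iris ring, at bench level; the plate reaches from -125 to +125 mm in x and from -165 to +130 mm in y. Its x and y lie along the plate's edges, z up; at zero yaw x points away from the robot. Position and yaw vary.
- ring (a joint): Angle of the iris ring with its lever, rad, counter-clockwise from above positive, -1.15 to 1.15. At 0 the lever points along the port's -x (towards the robot); at q it points along (-cos q, -sin q) in the port's frame. Turns stiffly (about 1.5 N at the pin) and stays where it is left; no spring, no detents.
- lever_pin (a point): Middle of the top of the upright pin by which the ring is pushed: round, black, 14 mm across, 78 mm from the ring's axis, free from 32 to 70 mm above the bench; it stands on the flat dark lever bar (16 mm wide, top 32 mm above the bench) and can be pushed from either side.
- pointer (a point): The point at the outer end of the lever, 104 mm from the ring's axis, 28 mm above the bench. Its frame turns with the lever: -x points outward along the lever, y across it.
- dot_large: The large dot of the scale: flat black disc 22 mm across and 3 mm high, fixed on the plate 118 mm from the ring's axis (so 14 mm beyond the pointer when pointed at). Origin: centre of its underside, 10 mm above the bench. It takes any one of four places on the scale, at ring angles -0.908, -0.524, 0.524 and 0.908 rad; three small black dots, 8 mm across, take the others. The lever starts in between, so it may have to go either way.
- lock (a joint): Angle of the cam lever, rad, counter-clockwise from above. 0 is open (it points along the port's -y), 1.5 is its stop (rigid), clamped (it points along the port's +x). Its upright axis is at x = 0, y = -135 mm in the port's frame. Turns stiffly (about 1.6 N at its pin) and stays where it is left. It does not hold the ring mechanically.
- lock_pin (a point): Middle of the top of the upright pin at the end of the cam lever: round, black, 12 mm across, 62 mm from the cam lever's axis, free from 34 to 69 mm above the bench; it stands on a bar 14 mm wide.
- masking_tape: Loose roll of masking tape lying flat on the bench left of the port, 77 mm across, 25 mm high. Origin: centre of its underside. Leave alone.
- wax_jar: Loose jar with a grey lid, 62 mm across, 64 mm high, left of and behind the port. Origin: centre of its underside. Leave alone.
- knob_star: Loose black star knob, 39 mm across, 26 mm high, right of and in front of the port. Origin: centre of its underside. Leave alone.
- bolt: Loose steel bolt standing upright on its head, 21 mm across, 57 mm high, right of and behind the port. Origin: centre of its underside. Leave alone.

How it is judged (in metres and radians):
On the way, in this order (a step that is already met when the one before it is completed fails the run):
1. the lever points at the large dot while the cam lever is still open (y of dot_large in the frame of pointer between -0.005 and 0.005 m and horizontal distance between dot_large and pointer below 0.03 m and velocity of joint ring between -0.05 and 0.05 rad/s and value of joint lock below 0.6 rad), for 0.3 s.
2. the cam lever is pushed round to its stop (value of joint lock above 1.38 rad), for 0.2 s.
At the end, for the whole second after the job is handed in: The lever of the iris ring is at rest, and the middle of the large dot lies within 5 mm of the lever's centre line, just beyond the pointer; the cam lever stands within 0.12 rad of its stop at 1.5 rad (y of dot_large in the frame of pointer between -0.005 and 0.005 m and horizontal distance between dot_large and pointer below 0.03 m and velocity of joint ring between -0.05 and 0.05 rad/s and value of joint lock above 1.38 rad); the robot touches nothing.
It fails at once if a loose thing beside the port was moved more than 20 mm or tipped over (distance of any of masking_tape, wax_jar, knob_star, bolt from where it was at the start of the episode above 0.02 m or angle between any of masking_tape, wax_jar, knob_star, bolt's own z axis and vertical above 0.5 rad).
It fails at once if the fingers pressed on the port, its ring or its cam lever with more than 30 N (contact force between the fingers and port above 30 N).
It also fails if it takes over 59 s, if anything falls off the work surface, if the arm or the gripper's body presses on something with over 40 N, if the wrist force passes 120 N, or if a joint passes its speed limit or range.

ROBOT

A 6-joint arm with a two-finger parallel gripper is mounted at the origin on a cart in front of the work surface, level with it; the furniture and walls round the work are solid. World frame = base frame: x ahead of the robot, y to its left, z up, the work surface at z = 0. Lengths are in mm, angles in rad, forces in N, time in s.
With the tool pointing down it reaches from about 375 to 900 mm from the base axis. Payload 3.1 kg.
Tool frame: the origin (TCP) lies at the very end of the fingers, on their centre line; the grasp point (between the pads) lies 19 mm behind it (bot.hold_point_z is the distance from the TCP to the grasp point, in mm); z points along the fingers, y is the line along which they close (so a half turn about z gives the same grasp; the last joint's range is limited). The gripper opens to 87 mm and grips with 3 to 60 N. Pads are 19 mm wide; open, the fingers measure 117 mm over their backs; the gripper's body (75 mm by 190 mm) begins 51 mm behind the grasp point.
Start: joints at [0.941, 0.527, 1.433, -0, 1.181, -0.178], TCP at [272.824, 562.284, 222.548] pointing down, gripper open.
Joint ranges: [-3.08, 3.08], [-0.75, 2.2], [0.22, 2.44], [-1.43, 4.57], [0, 2.65], [-2.85, 2.85]. Speed limits (rad/s): [2.79, 2.79, 3.14, 3.14, 3.14, 3.14].

INTERFACE

Orientations are given as a rotation vector (axis times angle).
In Python, from workcell import bot, viewer gives the robot as it stands.
- The arm moves only by the tool apply_moves, never from a script. Its argument "commands" is a list of rows, each a list of 2 entries, a list of its own where there are three numbers: the shift along the world's x, y, z in cm, then the turn about the world's z in degrees. In form: [[[tx, ty, tz], twist], ...]. A call has 1 to 20 rows; each row shifts and turns the commanded pose from where the row before left it; what a row does not reach is not made up. A row lasts 1/10 s, in which the tool goes at most 50 mm and 8.59 degrees, less where a joint would pass 70% of its speed; a pose out of reach is approached as far as the arm can. A call is refused whole if a number of a shift passes 5 or a number of a turn 8.59, either way. A call with a gripper value outside its range is refused whole. "fingers" is the finger opening in cm, from 0 to 8.7, set as the call begins (left out, the last holds). The fingers move at their own pace and stop on an object; "newtons" is the grip in N (left out, the last holds). Time passes only in rows, so rows that do not move let the fingers close. It gives the time, the measured TCP pose, the force, the opening and the grip force at its end, in the units of the state.
- bot.get_state(): the state, without advancing time (a new reading comes with each control period).
- viewer.get_image(name): name is "scene" or "top" or "wrist"; returns the picture (384x512x3 uint8, red, green, blue); there is no depth.
- viewer.camera_model(name): a dict with "camera_matrix" (3x3 intrinsics, pixels), "xyz" and "rotation" of the camera in the world. Camera axes: x right, y down, z forward; pixel columns grow to the right and rows downward; lengths in mm; the calibration is good to about 2 mm. The wrist camera is an equidistant fisheye: a pixel r from the principal point sees the ray r / f radians off the axis. A picture is of the moment at which its call begins: read the wrist's pose just before it. camera_model takes no time and is no camera call; for the wrist camera it gives the pose at the moment of the call.
- bot.finish_job(): hands the job in; it is judged then, once.
The state is a dict: "t": time; "joint_positions": joint angles; "qd": joint speeds; "joint_efforts": joint torques, N m; "tool_pos": TCP position; "orientation": TCP orientation; "wrist_force": force on the tool from outside, world axes, zero at the start; "moment": the same for the moment, N m; "finger_gap": finger opening in mm; "grasp_force": force on a finger pad.
Only numpy, scipy, OpenCV 4.12 (cv2) and the standard library are available. Lean on these libraries where they do the work, as an engineer would, in place of code of your own. Each camera call takes 0.05 s, during which the arm holds its last target. There are 200 camera calls.

## Working session

There is one attempt and no reset: what is moved stays moved. The work goes in short steps, Python scripts to look and compute and a tool call to move; the robot and the scene stay as the last step left them, time stands still between calls to the robot, and variables do not carry over. Pictures are saved under pics/ and viewed, at most 10 in all, crops included, and the job is handed in when it is done.

Besides the shell and the picture viewer there is one more tool, called as name([rows], argument=value, ...), one row to a line, values as JSON. apply_moves: Moves the arm, as the interface text tells. Its arguments: {"type":"object","properties":{"commands":{"type":"array","items":{"type":"array"}},"fingers":{"type":"number"},"newtons":{"type":"number"}},"required":["commands"]}

```bash
mkdir -p pics; python3 - <<'E'
from workcell import bot, viewer
import cv2
s=bot.get_state();print(s)
for n in("top","scene"):
    im=viewer.get_image(n);cv2.imwrite(f"pics/{n}0.png",im[:,:,::-1])
    print(n,viewer.camera_model(n))
E
```

```text
{'t': 0.0, 'joint_positions': array([ 9.40521331e-01,  5.28488723e-01,  1.43388406e+00, -4.72109818e-05,
        1.18137696e+00, -1.78515456e-01]), 'qd': array([-1.13709937e-03,  6.00599706e-05, -1.67904543e-03, -3.55432013e-04,
       -2.97250704e-05,  3.73245075e-04]), 'joint_efforts': array([-1.60091059e-05, -4.40025187e+01, -1.76596588e+01,  6.34339848e-02,
        5.80392906e-02, -1.50020733e-04]), 'tool_pos': array([272.40556023, 561.71067816, 221.56356717]), 'orientation': array([-0.7033943 , -3.06100491,  0.00314123]), 'wrist_force': array([ 0.55595543, -0.46538291, -0.1499957 ]), 'moment': array([-0.01173334,  0.00133207,  0.02611436]), 'grasp_force': 0.0, 'finger_gap': 86.73157844945689}
top {'camera_matrix': array([[363.14782578,   0.        , 254.88585859],
       [  0.        , 363.14782578, 189.35434639],
       [  0.        ,   0.        ,   1.        ]]), 'xyz': array([ 338.81994965,  -27.22399467, 1054.5373447 ]), 'rotation': array([-2.20973174,  1.9746244 , -0.23624354])}
scene {'camera_matrix': array([[422.16535568,   0.        , 255.00868566],
       [  0.        , 422.16535568, 192.46454482],
       [  0.        ,   0.        ,   1.        ]]), 'xyz': array([  91.27730638, -688.21262119,  481.66624476]), 'rotation': array([-1.94933925,  0.61140789, -0.34582808])}
```

View pics/top0.png

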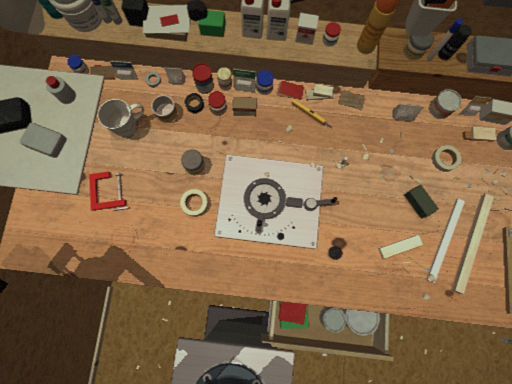

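The top picture shows the plate at about (270,200), the ring at (264,198), the lever pin at about (259,225), the large dot at about (281,236) and the cam lever pin at about (334,201). I'll enlarge it.

```bash
python3 - <<'E'
import cv2
im=cv2.imread("pics/top0.png")[145:270,205:355]
cv2.imwrite("pics/top0c.png",cv2.resize(im,None,fx=4.8,fy=4.8,interpolation=cv2.INTER_CUBIC))
E
```

```text
(no output)
```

View pics/top0c.png

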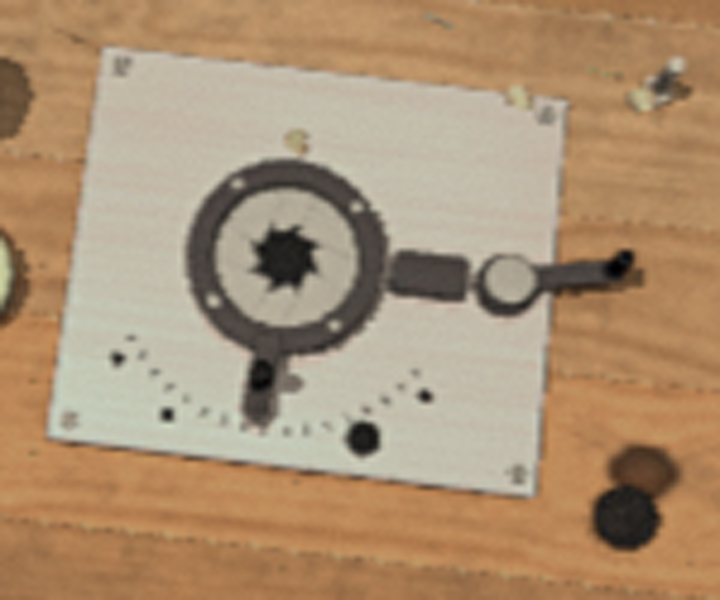

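View pics/scene0.png

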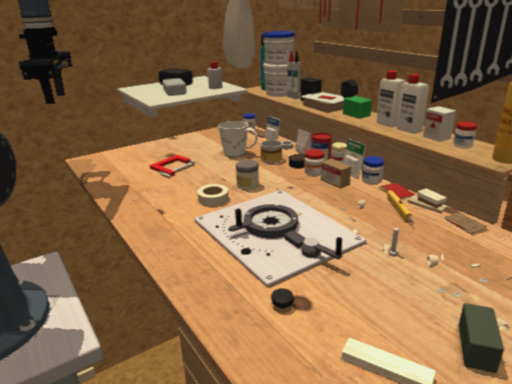

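The crop shows:
- Plate corners at (105,47), (568,100), (537,497) and (48,438).
- Large dot at (363,438), which is the q=+0.524 place.
- Lever pin top at (261,373).
- Cam pin top at (624,260).
- Knob at (626,516), bolt near (655,88).

```bash
cat > h.py <<'E'
import numpy as np
from scipy.spatial.transform import Rotation as R
from scipy.optimize import least_squares
def back(m,px,z):
    K=m["camera_matrix"];Rm=R.from_rotvec(m["rotation"]).as_matrix() if np.ndim(m["rotation"])==1 else m["rotation"]
    d=Rm@np.linalg.inv(K)@[px[0],px[1],1.]
    c=np.array(m["xyz"]);return (c+d*(z-c[2])/d[2])[:2]
E
python3 - <<'E'
from h import *
from workcell import viewer
m=viewer.camera_model("top")
B=lambda u,v,z:back(m,(205+(u+.5)/4.8-.5,145+(v+.5)/4.8-.5),z)
dot=lambda q:(-118*np.cos(q),-118*np.sin(q))
pts=[((105,47),10,(125,130)),((568,100),10,(125,-165)),((537,497),10,(-125,-165)),((48,438),10,(-125,130)),
((363,438),13,dot(.524)),((118,358),11,dot(-.908)),((167,414),11,dot(-.524)),((425,396),11,dot(.908)),((286,256),30,(0,0))]
W=np.array([B(*p[0],p[1]) for p in pts]);L=np.array([p[2] for p in pts])
def f(p):
    c,s=np.cos(p[2]),np.sin(p[2]);return (L@np.array([[c,s],[-s,c]])+p[:2]-W)
r=least_squares(lambda p:f(p).ravel(),[400,0,0]);p=r.x
print(p,np.round(f(p),1).tolist())
T=lambda q:np.array([[np.cos(q),-np.sin(q)],[np.sin(q),np.cos(q)]])
loc=lambda w:T(p[2]).T@(w-p[:2])
lp=B(261,373,70);print("pin",lp,loc(lp),"q",np.arctan2(-loc(lp)[1],-loc(lp)[0]))
for q in (.1,.3,.524,.6): print(q,T(p[2])@[-78*np.cos(q),-78*np.sin(q)]+p[:2])
kp=B(624,260,69);print("lock",kp,loc(kp))
A=T(p[2])@[0,-135]+p[:2];print("axis",A)
for a in (0,.5,1,1.5):print(a,A+T(p[2])@[62*np.sin(a),-62*np.cos(a)])
print("knob",B(626,516,26),"bolt",B(640,100,0),B(677,65,57),"wax/tape",back(m,(192,161),64),back(m,(194,202),25))
E
```

```text
[ 5.58451467e+02 -3.56821160e+01 -8.65952381e-03] [[1.9, 1.6], [1.1, -1.0], [-1.1, -0.3], [-0.7, 1.6], [-0.2, -0.7], [-1.0, -0.3], [-0.6, -0.6], [-0.4, -0.2], [1.0, -0.0]]
pin [479.79128875 -28.35800673] [-78.72065141   6.64268352] q -0.0841835532596701
0.1 [480.77662095 -42.7967705 ]
0.3 [483.73841009 -58.08656075]
0.524 [490.5817188  -74.12294451]
0.6 [493.69632365 -79.16511758]
lock [ 568.80316773 -229.7672541 ] [  12.03197658 -193.98822148]
axis [ 557.28244579 -170.67705441]
0 [ 556.74556202 -232.67472981]
0.5 [ 586.53455488 -225.34252901]
1 [ 609.16161123 -204.6263135 ]
1.5 [ 619.08683853 -175.59813534]
knob [ 426.57119465 -249.09647759] bolt [ 689.29977213 -247.69076561] [ 694.82517593 -256.60427733] wax/tape [634.08905377 180.62072071] [523.82199579 164.39086765]
```

apply_moves([
  [[1.3,-3.7,-0.4],1.6],
  [[1.3,-3.7,-0.4],1.6],
  [[1.3,-3.7,-0.4],1.6],
  [[1.3,-3.7,-0.4],1.6],
  [[1.3,-3.7,-0.4],1.6],
  [[1.3,-3.7,-0.4],1.6],
  [[1.3,-3.7,-0.4],1.6],
  [[1.3,-3.7,-0.4],1.6],
  [[1.3,-3.7,-0.4],1.6],
  [[1.3,-3.7,-0.4],1.6],
  [[1.3,-3.7,-0.4],1.6],
  [[1.3,-3.7,-0.4],1.6],
  [[1.3,-3.7,-0.4],1.6],
  [[1.3,-3.7,-0.4],1.6],
  [[1.3,-3.7,-0.4],1.6],
  [[1.3,-3.7,-0.4],1.6],
  [[0,0,0],0],
  [[0,0,0],0],
  [[0,0,0],0],
], fingers=3.0)

```text
t: 2.0
tool_pos: [479.7, -28.7, 158.3]
orientation: [-0.007, -3.14, -0.001]
wrist_force: [-0.2, -0.0, -0.1]
finger_gap: 30.3
grasp_force: 0.0
```

apply_moves([
  [[0,0,-2],0],
  [[0,0,-2],0],
  [[0,0,-2],0],
  [[0,0,-1.5],0],
  [[0,0,-1],0],
  [[0,0,-1],0],
  [[0,0,-1],0],
  [[0,0,-1],0],
  [[0,0,0],0],
  [[0,0,0],0],
])

```text
t: 3.0
tool_pos: [480.8, -29.8, 43.4]
orientation: [-0.008, -3.141, -0.0]
wrist_force: [0.2, 0.0, -0.4]
finger_gap: 30.2
grasp_force: 0.0
```

```bash
python3 - <<'E'
from workcell import viewer
import cv2
cv2.imwrite("pics/w1.png",cv2.resize(viewer.get_image("wrist")[:,:,::-1],None,fx=1.5,fy=1.5))
E
```

```text
(no output)
```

View pics/w1.png

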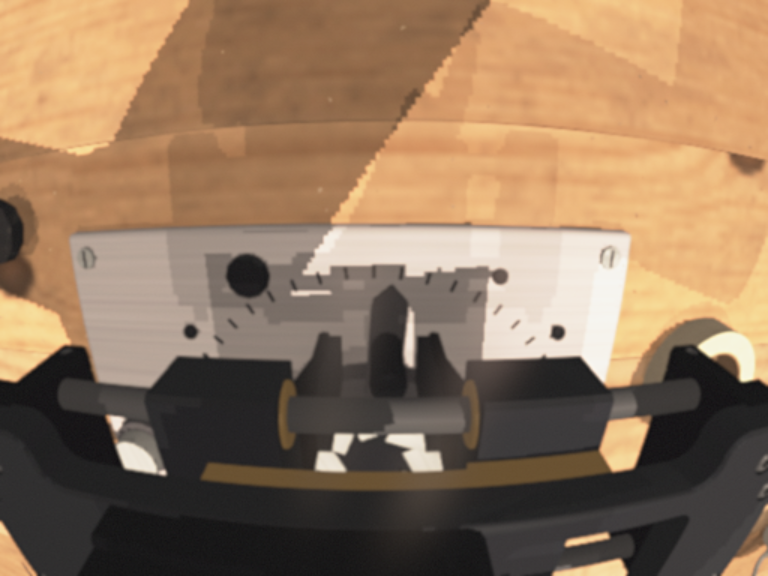

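The pin stands midway between the fingers, with the pointer at (390,290) and the large dot at (248,275). Next I push towards -y, stopping a little short.

apply_moves([
  [[0,-0.5,0],0],
  [[0,-0.5,0],0],
  [[0,-0.5,0],0],
  [[0.1,-0.5,0],0],
  [[0.1,-0.5,0],0],
  [[0.1,-0.5,0],0],
  [[0.2,-0.5,0],0],
  [[0.2,-0.5,0],0],
  [[0.2,-0.5,0],0],
  [[0.1,-0.2,0],0],
  [[0,0,0],0],
  [[0,0,0],0],
  [[0,0,0],0],
])

```text
t: 4.35
tool_pos: [491.4, -76.9, 43.7]
orientation: [0.008, 3.14, -0.001]
wrist_force: [0.3, -0.8, -0.6]
finger_gap: 30.1
grasp_force: 0.0
```

```bash
python3 - <<'E'
from workcell import bot,viewer
import cv2
s=bot.get_state();m=viewer.camera_model("wrist");print(s["tool_pos"],s["wrist_force"],m)
cv2.imwrite("pics/w2.png",cv2.resize(viewer.get_image("wrist")[:,:,::-1],None,fx=1.5,fy=1.5))
E
```

```text
[491.39917289 -76.94954527  43.69257597] [ 0.30294272 -0.84642164 -0.5556351 ] {'camera_matrix': array([[297.31863964,   0.        , 252.21524045],
       [  0.        , 297.31863964, 187.52178361],
       [  0.        ,   0.        ,   1.        ]]), 'xyz': array([409.0763919 , -76.85386175, 204.81032403]), 'rotation': array([2.05905372, 2.04990556, 0.31816218])}
```

View pics/w2.png

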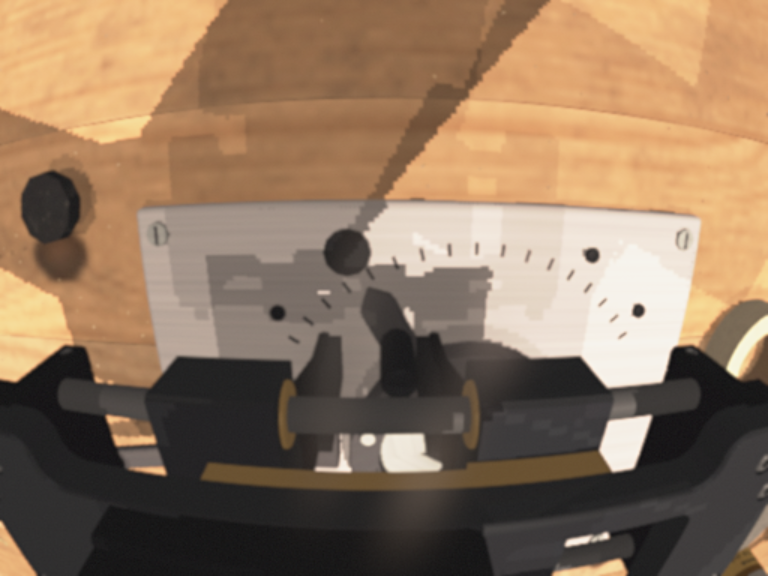

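The pointer tip is at (371,289) and the large dot at (347,252). The small dots are at (277,313), (592,255) and (638,310).

```bash
cat >> h.py <<'E'
def fish(m,px,z):
    K=m["camera_matrix"];v=(np.array(px)-[K[0,2],K[1,2]]);r=np.hypot(*v);t=r/K[0,0]
    d=R.from_rotvec(m["rotation"]).as_matrix()@[*(np.sin(t)*v/r),np.cos(t)]
    c=np.array(m["xyz"]);return (c+d*(z-c[2])/d[2])[:2]
def ringfit(m,pts,tip):
    "pts: [(px,z,q)]; tip px (1.5x image)"
    F=lambda u,z:fish(m,((u[0]+.5)/1.5-.5,(u[1]+.5)/1.5-.5),z)
    W=np.array([F(u,z) for u,z,_ in pts]);q=np.array([a for *_,a in pts])
    f=lambda p:p[:2]+118*np.c_[-np.cos(q+p[2]),-np.sin(q+p[2])]-W
    p=least_squares(lambda p:f(p).ravel(),[558,-36,0]).x
    t=F(tip,28)-p[:2];a=np.arctan2(-t[1],-t[0])-p[2]
    print(p,np.round(f(p),1).tolist(),"tip r",np.hypot(*t),"q",a)
E
python3 - <<'E'
from h import *
from workcell import viewer
m=viewer.camera_model("wrist")
P=[((347,252),13,.524),((277,313),11,.908),((592,255),11,-.524),((638,310),11,-.908)]
ringfit(m,P,(371,289))
E
```

```text
[ 5.59190151e+02 -3.32201702e+01 -7.13109013e-03] [[0.3, -0.4], [-0.3, -0.2], [-0.2, 0.1], [0.2, 0.5]] tip r 102.1340131598091 q 0.4862718600435401
```

apply_moves([
  [[0.1,-0.1,0],0],
  [[0,-0.1,0],0],
  [[0.1,-0.1,0],0],
  [[0,0,0],0],
  [[0,0,0],0],
  [[0,0,0],0],
])

```text
t: 5.0
tool_pos: [492.8, -79.6, 43.6]
orientation: [0.008, 3.142, 0.0]
wrist_force: [-0.6, 1.2, 1.2]
finger_gap: 29.9
grasp_force: 0.9
```

```bash
python3 - <<'E'
from workcell import bot,viewer
import cv2
im=viewer.get_image("wrist")[:,:,::-1]
cv2.imwrite("pics/w3.png",cv2.resize(im[120:280,170:330],None,fx=3.6,fy=3.6,interpolation=cv2.INTER_CUBIC))
E
```

```text
(no output)
```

View pics/w3.png

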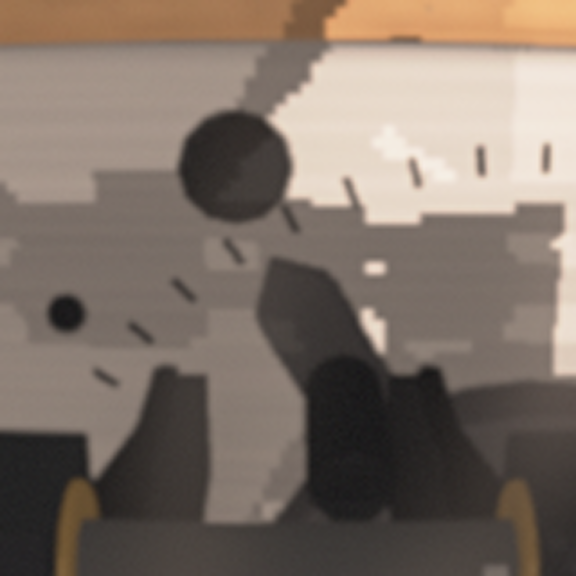

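The crop shows the pointer tip at (273,260), the large dot at (235,166) and a small dot at (66,313).

```bash
python3 - <<'E'
from h import *
from workcell import viewer
m=viewer.camera_model("wrist")
c=lambda u,v:(170+(u+.5)/3.6-.5,120+(v+.5)/3.6-.5)
t=fish(m,c(273,260),28);d=fish(m,c(235,166),13);s=fish(m,c(66,313),12)
print(t,d,s)
for C,yaw in(((559.2,-33.2),-.0071),((558.5,-35.7),-.0087)):
    v=t-C;w=d-C;a=np.arctan2(-v[1],-v[0]);b=np.arctan2(-w[1],-w[0]);print(a-yaw,b-yaw,np.hypot(*v),np.hypot(*w),"off mm",(b-a)*118)
E
```

```text
[469.62070473 -84.13829056] [456.34235901 -91.32133347] [ 485.78101816 -125.38728887]
0.5241407612909253 0.5214364049593454 103.04930657974253 118.14306460627286 off mm -0.319114047126434
0.507688309077969 0.5072843158747793 101.22152498542621 116.31816861443188 off mm -0.047671197976388635
```

apply_moves([
  [[0,0.2,0],0],
  [[0,0.5,0],0],
  [[0,0,1],0],
  [[0,0,2],0],
  [[0,0,4],0],
  [[0,0,2],0],
  [[0.6,-1.4,0],-7.5],
  [[0.6,-1.4,0],-7.5],
  [[0.6,-1.3,0],-7.5],
  [[0.6,-1.3,0],-7.5],
  [[0.6,-1.3,0],-7.5],
  [[0.6,-1.3,0],-7.5],
  [[0.6,-1.3,0],-7.5],
  [[0.6,-1.3,0],-7.5],
  [[0.7,-1.3,0],-7.5],
  [[0.7,-1.3,0],-7.5],
  [[0.7,-1.3,0],-7.5],
  [[0.7,-1.3,0],-7.5],
  [[0,0,0],0],
  [[0,0,0],0],
])

```text
t: 7.05
tool_pos: [568.4, -230.4, 133.8]
orientation: [-2.224, -2.218, 0.0]
wrist_force: [-0.2, 0.1, -0.3]
finger_gap: 30.3
grasp_force: 0.0
```

```bash
python3 - <<'E'
from workcell import bot,viewer
import cv2
print(bot.get_state()["tool_pos"])
im=viewer.get_image("top")[:,:,::-1][145:270,205:355]
w=viewer.get_image("wrist")[:,:,::-1]
cv2.imwrite("pics/b4.png",cv2.hconcat([cv2.resize(im,(420,350),interpolation=cv2.INTER_CUBIC),cv2.resize(w,(380,350))]))
E
```

```text
[ 568.35462663 -230.38376298  133.80889053]
```

View pics/b4.png

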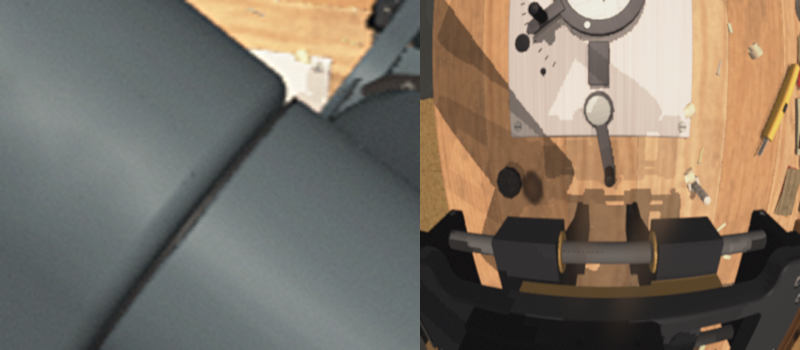

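The wrist view shows the cam pin at (609,178), centred between the fingers at 580 and 638. The bolt at (697,187) is well clear. I descend.

apply_moves([
  [[0,0,-2],0],
  [[0,0,-2],0],
  [[0,0,-1.5],0],
  [[0,0,-1],0],
  [[0,0,-1],0],
  [[0,0,-1],0],
  [[0,0,-0.4],0],
  [[0,0,0],0],
  [[0,0,0],0],
])

```text
t: 8.05
tool_pos: [569.1, -230.9, 44.8]
orientation: [2.226, 2.215, 0.0]
wrist_force: [-0.1, 0.5, -0.2]
finger_gap: 29.9
grasp_force: 0.0
```

```bash
python3 - <<'E'
import numpy as np
# TCP leads the pin by 9 mm along the tangent; pin at angle a, tool yaw a
A=np.array([557.3,-170.5])
yaw=-.008;prev=np.array([568.4,-230.4]);
for a in np.linspace(.2,1.5,14):
    b=a+yaw;p=A+62*np.array([np.sin(b),-np.cos(b)])+9*np.array([np.cos(b),np.sin(b)])
    print(round(a,2),p.round(1),((p-prev)/10).round(2));prev=p
E
```

```text
0.2 [ 578.  -229.6] [0.96 0.08]
0.3 [ 583.8 -227.3] [0.58 0.24]
0.4 [ 589.3 -224.4] [0.55 0.29]
0.5 [ 594.5 -220.9] [0.52 0.35]
0.6 [ 599.4 -216.9] [0.48 0.4 ]
0.7 [ 603.8 -212.5] [0.44 0.44]
0.8 [ 607.8 -207.6] [0.4  0.49]
0.9 [ 611.2 -202.4] [0.35 0.52]
1.0 [ 614.1 -196.9] [0.29 0.55]
1.1 [ 616.5 -191.1] [0.23 0.58]
1.2 [ 618.2 -185.1] [0.18 0.6 ]
1.3 [ 619.4 -178.9] [0.11 0.62]
1.4 [ 619.9 -172.7] [0.05 0.62]
1.5 [ 619.8 -166.4] [-0.01  0.63]
```

apply_moves([
  [[0.4,0.1,0],5],
  [[0.5,0.1,0],6],
  [[0.5,0.2,0],5.7],
  [[0.6,0.3,0],5.7],
  [[0.5,0.3,0],5.7],
  [[0.5,0.4,0],5.7],
  [[0.4,0.5,0],5.7],
  [[0.4,0.5,0],5.7],
  [[0.4,0.5,0],5.7],
  [[0.3,0.5,0],5.7],
  [[0.2,0.6,0],5.7],
  [[0.2,0.6,0],5.7],
  [[0.1,0.6,0],5.7],
  [[0,0.5,0],5],
  [[0,0,0],0],
  [[0,0,0],0],
])

```text
t: 9.65
tool_pos: [619.1, -173.9, 45.1]
orientation: [0.32, 3.124, -0.0]
wrist_force: [-0.0, -0.3, -0.0]
finger_gap: 30.1
grasp_force: 0.2
```

Now I creep to the stop while watching the force.

apply_moves([
  [[0,0.2,0],0],
  [[0,0.2,0],0],
  [[0,0.1,0],0],
  [[0,0,0],0],
  [[0,0,0],0],
])

```text
t: 10.15
tool_pos: [618.7, -168.7, 44.5]
orientation: [-0.317, -3.125, -0.0]
wrist_force: [0.6, -1.9, 1.4]
finger_gap: 29.9
grasp_force: 0.8
```

apply_moves([
  [[0,0.1,0],0],
  [[0,0.1,0],0],
  [[0,0,0],0],
  [[0,0,0],0],
])

```text
t: 10.55
tool_pos: [618.6, -166.5, 44.4]
orientation: [-0.317, -3.125, -0.0]
wrist_force: [1.0, -0.9, -0.4]
finger_gap: 29.9
grasp_force: 0.6
```

apply_moves([
  [[0,0.1,0],0],
  [[0,0.1,0],0],
  [[0,0,0],0],
  [[0,0,0],0],
])

```text
t: 10.95
tool_pos: [618.6, -164.5, 44.5]
orientation: [-0.317, -3.125, -0.0]
wrist_force: [0.6, -1.7, 0.5]
finger_gap: 30.1
grasp_force: 0.6
```

apply_moves([
  [[0,0.1,0],0],
  [[0,0.1,0],0],
  [[0,0,0],0],
  [[0,0,0],0],
])

```text
t: 11.35
tool_pos: [618.9, -163.2, 44.5]
orientation: [0.317, 3.125, -0.001]
wrist_force: [0.5, -4.7, -1.8]
finger_gap: 29.9
grasp_force: 2.1
```

The force has risen, so the lever is at its stop. One more millimetre, then I back off, lift and look.

apply_moves([
  [[0,0.1,0],0],
  [[0,0,0],0],
  [[0,0,0],0],
  [[0,-0.4,0],0],
  [[0,-0.5,0],0],
  [[0,0,1],0],
  [[0,0,2],0],
  [[0,0,3],0],
  [[0,0,3],0],
  [[0,0,3],0],
  [[-4,0,3],0],
  [[-4,0,3],0],
  [[-4,0,3],0],
  [[-4,0,2],0],
  [[-4,0,0],0],
  [[0,0,0],0],
  [[0,0,0],0],
])

```text
t: 13.05
tool_pos: [418.4, -170.2, 275.5]
orientation: [0.319, 3.124, -0.0]
wrist_force: [1.2, -1.1, -0.0]
finger_gap: 30.0
grasp_force: 0.0
```

```bash
python3 - <<'E'
from workcell import bot,viewer
import cv2
print(bot.get_state()["tool_pos"])
cv2.imwrite("pics/w5.png",cv2.resize(viewer.get_image("wrist")[:,:,::-1],None,fx=1.5,fy=1.5))
E
```

```text
[ 418.39567437 -170.24972253  275.49285347]
```

View pics/w5.png

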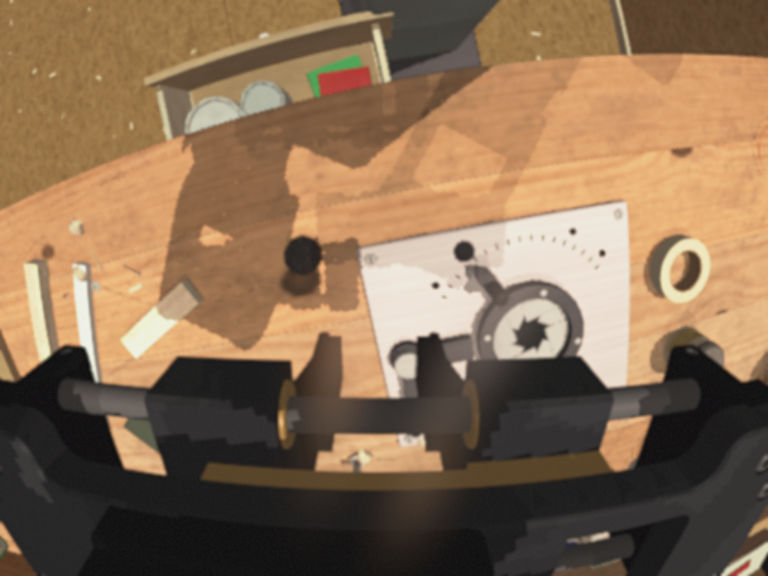

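The lever still points at the large dot at (464,252), but the fingers hide the cam pin. I move aside for a clear top view.

apply_moves([
  [[0,5,0],0],
  [[0,5,0],0],
  [[0,5,0],0],
  [[0,5,0],0],
  [[0,5,0],0],
  [[0,5,0],0],
  [[0,5,0],0],
  [[0,5,0],0],
  [[0,5,0],0],
  [[0,5,0],0],
  [[0,5,0],0],
  [[0,5,0],0],
  [[0,0,0],0],
  [[0,0,0],0],
])

```text
t: 14.5
tool_pos: [418.4, 431.1, 273.4]
orientation: [-0.312, -3.125, 0.002]
wrist_force: [-0.2, 0.6, -0.0]
finger_gap: 30.4
grasp_force: 0.0
```

```bash
python3 - <<'E'
from workcell import bot,viewer
import cv2
im=viewer.get_image("top")[:,:,::-1][145:270,205:355]
cv2.imwrite("pics/t6.png",cv2.resize(im,None,fx=4.8,fy=4.8,interpolation=cv2.INTER_CUBIC))
E
```

```text
(no output)
```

View pics/t6.png

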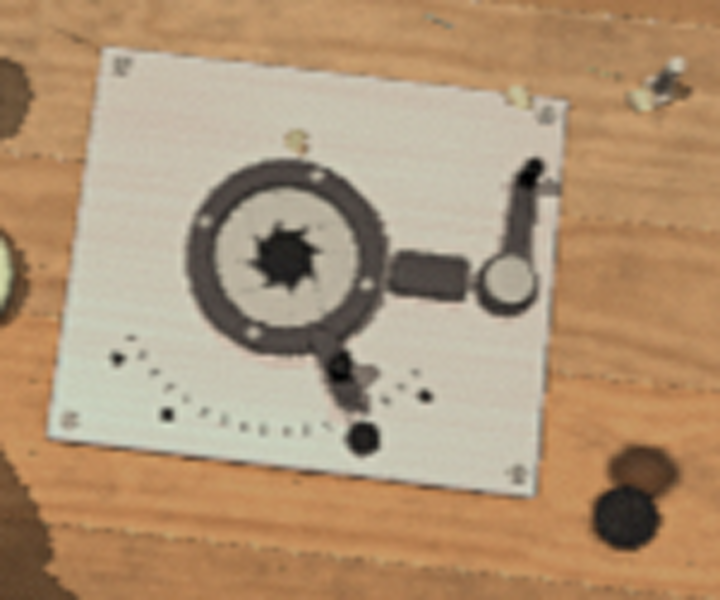

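The lever points at the large dot (363,438), the cam pin top is at (534,168), and the loose things haven't moved. I check the cam angle and hand in if it is good.

```bash
python3 - <<'E'
from h import *
from workcell import bot,viewer
m=viewer.camera_model("top")
B=lambda u,v,z:back(m,(205+(u+.5)/4.8-.5,145+(v+.5)/4.8-.5),z)
C=np.array([558.5,-35.7])
k=B(534,168,69)-[557.3,-170.7];a=np.arctan2(k[0],-k[1])+.0087
l=B(339,365,70)-C;q=np.arctan2(-l[1],-l[0])+.0087
print("lock",a,np.hypot(*k),"ring",q)
if a>1.42 and abs(q-.524)<.05: print(bot.finish_job())
E
```

```text
lock 1.525031637518786 60.609595034094006 ring 0.4915026332824933
the job is handed in; nothing more can be done
None
```

The job is handed in: the lever points at the large dot (measured less than 1 mm off in the close view; a rougher check from above read about 4 mm off, against a 5 mm limit), the cam lever is at its stop (measured about 1.5 rad), and the loose things were left alone.

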